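Charge the casting crucible from a drop cup

ROBOT

A 6-joint arm with a two-finger parallel gripper is mounted at the origin on the work surface. World frame = base frame: x ahead of the robot, y to its left, z up, the work surface at z = 0. Lengths are in m, angles in rad, forces in N, time in s.
With the tool pointing down it reaches from about 0.275 to 0.725 m from the base axis. Payload 15.9 kg.
Tool frame: the origin (TCP) lies at the very end of the fingers, on their centre line; the grasp point (between the pads) lies 19 mm behind it; z points along the fingers, y is the direction in which the jaws open and shut (so a half turn about z gives the same grasp; the last joint's range is limited). The gripper opens to 85 mm and grips with 20 to 120 N. Pads are 22 mm wide; open, the fingers measure 114 mm over their backs; the gripper's body (76 mm by 85 mm) begins 54 mm behind the grasp point. The pads swing forward as they close: fully open they stand 13 mm farther back than shut.
Start: joints at [1.159, 0.213, -0.034, 1.323, 0, 1.571], TCP at [0.2, 0.458, 0.207] pointing down, gripper open.
Joint ranges: [-2.98, 2.98], [-0.74, 1.72], [-1.14, 1.35], [-2.1, 2.04], [-1.57, 1.44], [-3.14, 3.14]. Speed limits (rad/s): [1.89, 1.89, 2.39, 2.57, 3.14, 3.14].

INTERFACE

Orientations are given as a rotation vector (axis times angle).
In Python, from bench import arm gives the robot as it stands. Calls block until the motion is done:
- arm.movep(position, orientation): joint-space move of the TCP to a pose.
- arm.servo_line(position, orientation=None, velocity=0.15): straight line of the TCP; orientation=None keeps the orientation; velocity is the mean speed in m/s.
- arm.goto_joints(angles): joint-space move.
- arm.set_gripper(opening): opening from 0.0 (shut) to 1.0 (fully open); the grip force is fixed at half the most; returns when the fingers have stopped.
- arm.sleep(seconds).
- arm.ik(position, orientation): joint angles nearest the present ones, or None.
- arm.get_state(): the state.
- arm.camera(name): name is "scene" or "top" or "wrist"; returns a dict with "img" (420x560x3 uint8, blue, green, red), "fx", "fy", "cx", "cy" (pixels), "k1" (the pictures are not rectified: a ray, as slopes to the right and down, at radius r is drawn at 1 + k1 r^2 times it, then the intrinsics apply), "xyz" and "rotation" of the camera in the world; the wrist camera has in their place "tool_from_camera" (4x4, takes a point from camera to tool coordinates, whose origin is the TCP and whose axes are the flange's). Camera axes: x right, y up, looking along -z (the intrinsics and any distortion apply to the point x, -y, -z); pixel columns grow to the right and rows downward; lengths in m; the calibration is good to about 2 mm. A picture is of the moment at which its call begins: read the wrist's pose just before it. There is no depth.
A pose or a line that the arm cannot do raises arm.MotionError and nothing moves.
- arm.finish_job(): hands the job in, once; it reports no verdict.
The state is a dict: "time_s": time; "joint_positions": joint angles; "qvel": joint speeds; "effort": joint torques, N m; "tool_pos": TCP position; "tool_rot": TCP orientation; "contact_force": force on the tool from outside, world axes, zero at the start; "moment": the same for the moment, N m; "grip_width": opening from 0.0 (shut) to 1.0 (fully open).
Only numpy, scipy, OpenCV 4.12 (cv2) and the standard library are available. Lean on these libraries where they do the work, as an engineer would, in place of code of your own. Each camera call takes 0.05 s, during which the arm holds its last target.

TASK

Take the loaded drop cup off its two-pin rest by the black bar over its mouth, hold it upright with its axis over the middle of the white crucible, and lower it gently so that the trip post pushes up its orange release tab, the bottom swings open and all three metal slugs drop into the crucible. Then put the empty cup back on the rest, both pins through the holes of its flange and the flange flat on the two pillars, and let go. Leave the dental model, the bottle and the bur block where they are.

Things in the scene. Friction and masses are not known exactly. Their poses are not given: they have to be found in the camera images.
- cup_bar (a point): Centre of the black grip bar over the drop cup's mouth, where it is grasped; axes are the cup's. Bar 68 mm long (x), 12 mm thick (y), 20 mm high, on 6 mm thick steel uprights at x = -31 and +31 mm (56 mm free between). Bar underside 36 mm above the flange, 33 mm above the cup's mouth. The cup is loose, 0.2 to 0.35 kg, parked on the rest at the start with three slugs inside.
- cup_tab (a point): Centre of the underside of the cup's orange release tab, a level paddle 26 x 26 mm, 4 mm thick. At rest 58 mm to +y of the cup's axis and 74 mm below the grip bar's centre. It slides 12 mm straight up against a spring (about 2 N to start, 4 N at the end, then a hard stop) and so swings the bottom open; let go, it springs back and shuts the bottom.
- flap (a joint): Angle of the cup's round hinged bottom: 0 shut, 1.3 rad fully open, in proportion to the tab's 12 mm of travel. Hinged on the tab's side 25 mm from the axis; open, it hangs up to 48 mm below the cup. Press 10 mm or more for the slugs to slide out.
- cup_axis (a point): Point on the cup's axis at its inner floor, 96 mm below the grip bar's centre, same axes. The cup is an aluminium tube of 48 mm diameter, open on top. Its steel flange, 124 (x) by 60 mm, 6 mm thick, has its underside 44 mm above this point and 9 mm holes at x = -48 and +48 mm, y = 0. The lowest edge is 3 mm below this point. On the +y side is a black housing with the tab.
- rest_seat (a point): Middle of the two pillar tops of the fixed parking rest, 70 mm above the bench; x runs from pillar to pillar. Pillars of 18 mm diameter at x = -48 and +48 mm, each with a 6 mm pin 15 mm tall, tapered over its last 5 mm. Blue base 150 x 80 mm, 10 mm thick. The parked cup's flange lies on the pillar tops (its inner floor 44 mm below this point), its axes parallel to the rest's.
- crucible_floor (a point): Centre of the inner floor of the white ceramic crucible, 22 mm above the bench: outer diameter 84 mm, inner 76 mm, rim 40 mm above this point. It is fixed on a grey base of 100 (x) by 170 mm (y); y points to the trip post.
- trip_post_top (a point): Centre of the yellow cap (17 mm diameter) of the steel trip post, 58 mm to +y of the crucible's axis and 100 mm above the crucible's inner floor. Fixed on the same base. With the cup's axis over the crucible's and its +y side turned to the post, the tab stands over the post.
- model_mid (a point): Bystander: terracotta and beige dental arch model, 66 x 60 mm, 36 mm high; the point is at mid-height. Loose.
- bottle_mid (a point): Bystander: white bottle with a blue cap, 34 mm diameter, 85 mm high; the point is at mid-height. Loose.
- burs_mid (a point): Bystander: white block with upright burs, 80 x 120 mm, 63 mm high over the burs; the point is 13 mm above the bench. Loose.
- slug0_center (a point): Centre of metal slug 1 of 3: a plain brass-coloured cylinder, 11 mm diameter, 13 mm high, 12 g, standing on the cup's bottom at the start.
- slug1_center (a point): Centre of metal slug 2 of 3: a plain brass-coloured cylinder, 11 mm diameter, 13 mm high, 12 g, standing on the cup's bottom at the start.
- slug2_center (a point): Centre of metal slug 3 of 3: a plain brass-coloured cylinder, 11 mm diameter, 13 mm high, 12 g, standing on the cup's bottom at the start.
- cradle: The fixed casting cradle (base, crucible and trip post); its origin is on the bench under the crucible's axis, its y axis points to the trip post.
Not all that is in view belongs to the job. Of the things shaped like the part that bears rest_seat, the blue one is meant. What is shaped like the cradle but pink is not meant.

How it is judged:
On the way, in this order (a step that is already met when the one before it is completed fails the run):
1. the cup is lifted clear of the pins with its bottom shut (z of cup_axis in the frame of rest_seat above -0.022 m and value of joint flap below 0.15 rad), for 0.2 s.
2. with the cup held upright over the crucible and its bottom open, all three slugs are in the crucible (horizontal distance between cup_axis and crucible_floor below 0.02 m and angle between cup_axis's own z axis and vertical below 0.3 rad and value of joint flap above 0.5 rad and horizontal distance between each of slug0_center, slug1_center, slug2_center and crucible_floor below 0.038 m and z of slug0_center in the frame of crucible_floor between 0 and 0.036 m and z of slug1_center in the frame of crucible_floor between 0 and 0.036 m and z of slug2_center in the frame of crucible_floor between 0 and 0.036 m), for 0.1 s.
At the end, for the whole second after the job is handed in: All three slugs lie inside the crucible (centres within 38 mm of its axis and below its rim); the cup, bottom shut, is back on the rest: axis within 4 mm of the rest's centre, flange within 3 mm of lying on the pillars, level within 0.06 rad, aligned within 0.08 rad (horizontal distance between each of slug0_center, slug1_center, slug2_center and crucible_floor below 0.038 m and z of slug0_center in the frame of crucible_floor between 0 and 0.036 m and z of slug1_center in the frame of crucible_floor between 0 and 0.036 m and z of slug2_center in the frame of crucible_floor between 0 and 0.036 m and horizontal distance between cup_axis and rest_seat below 0.004 m and z of cup_axis in the frame of rest_seat between -0.048 and -0.041 m and angle between cup_axis's own z axis and vertical below 0.06 rad and angle between the x axis of cup_axis and the x axis of rest_seat, either way round below 0.08 rad and value of joint flap below 0.1 rad); the robot touches nothing.
It fails at once if the cup's bottom is opened away from the crucible (more than 35 mm off its axis) (value of joint flap above 0.25 rad and horizontal distance between cup_axis and crucible_floor above 0.035 m).
It fails at once if the cup is tipped by more than 0.6 rad (angle between cup_axis's own z axis and vertical above 0.6 rad).
It fails at once if the trip post, crucible or their base is loaded with more than 50 N (contact force between cradle and anything else above 50 N).
It fails at once if the model, the bottle or the bur block is pushed more than 20 mm or tipped over (distance of any of model_mid, bottle_mid, burs_mid from where it was at the start of the episode above 0.02 m or angle between any of model_mid, bottle_mid, burs_mid's own z axis and vertical above 0.5 rad).
It also fails if it takes over 51 s, if anything falls off the work surface, if the arm or the gripper's body presses on something with over 40 N, if the wrist force passes 120 N, or if a joint passes its speed limit or range.

## Working session

There is one attempt and no reset: what is moved stays moved. The work goes in short steps, each a Python script; the robot and the scene stay as the last script left them, time stands still between calls to the robot, and variables do not carry over. Pictures are saved under pics/ and viewed, and the job is handed in when it is done.

```bash
ls; mkdir -p pics; python3 - <<'E'
from bench import arm
import cv2
s=arm.get_state();print(s)
for n in("scene","top","wrist"):
    c=arm.camera(n);cv2.imwrite(f"pics/{n}0.png",c["img"]);print(n,{k:v for k,v in c.items() if k!="img"})
E
```

```text
pics
{'time_s': 0.0, 'joint_positions': array([ 1.15898369e+00,  2.13374523e-01, -3.50735431e-02,  1.32349693e+00,
        2.74742714e-05,  1.57078544e+00]), 'qvel': array([ 0.00174816,  0.0011792 , -0.00034204,  0.00028864,  0.00073269,
        0.00090443]), 'effort': array([ 4.18051917e-03, -6.86154699e+01,  4.87125921e+01,  1.75886153e-02,
        3.71862970e-04, -6.16062448e-05]), 'tool_pos': array([0.19997666, 0.45785798, 0.20630127]), 'tool_rot': array([-6.42242175e-01, -3.07497671e+00,  1.75723112e-03]), 'contact_force': array([-0.38403524, -0.57132769,  0.60904125]), 'moment': array([ 0.06173264, -0.03637253,  0.02614895]), 'grip_width': 0.9968403353249177}
scene {'fx': 381.4409843231481, 'fy': 381.4409843231481, 'cx': 279.7446282942826, 'cy': 216.3021064235684, 'k1': -0.07434336028312677, 'xyz': array([ 1.20301488, -0.38681573,  1.060744  ]), 'rotation': array([0.59729897, 0.39641325, 1.14580949])}
top {'fx': 404.48407809345764, 'fy': 404.48407809345764, 'cx': 279.2142392575406, 'cy': 207.6462581200321, 'k1': -0.08098359483274548, 'xyz': array([ 0.3112863 , -0.0796184 ,  1.42324486]), 'rotation': array([ 0.10732846, -0.13834439, -1.56812945])}
wrist {'fx': 322.3305707546753, 'fy': 322.3305707546753, 'cx': 280.009888956995, 'cy': 206.86608534893796, 'k1': -0.02666401637031879, 'tool_from_camera': array([[ 5.50430265e-04,  9.47814079e-01,  3.18823100e-01,
         8.10999063e-02],
       [ 9.99999670e-01, -3.31103138e-04, -7.42122723e-04,
         1.59744430e-03],
       [-5.97831036e-04,  3.18823404e-01, -9.47813948e-01,
        -1.67052504e-01],
       [ 0.00000000e+00,  0.00000000e+00,  0.00000000e+00,
         1.00000000e+00]])}
```

View pics/scene0.png

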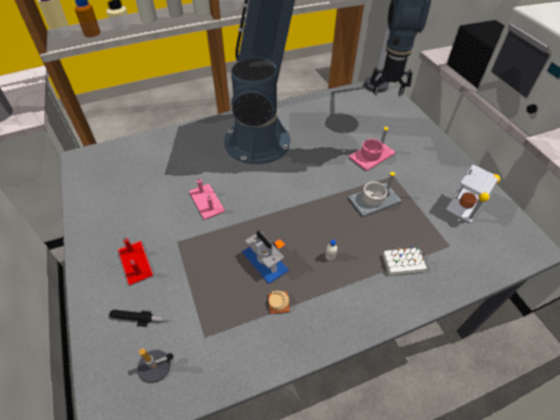

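View pics/top0.png

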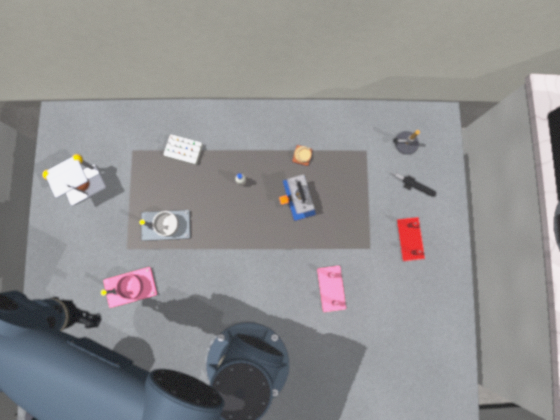

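View pics/wrist0.png

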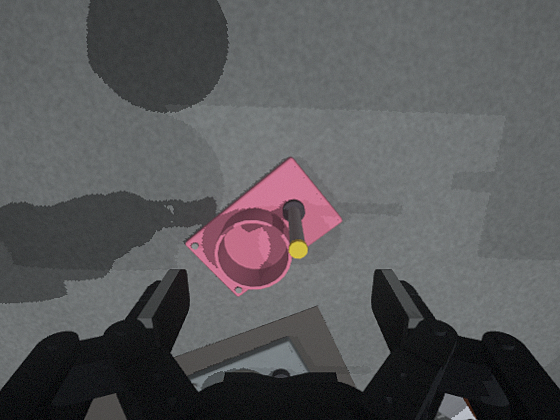

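Rests: blue with the cup (scene 265,258), pink (207,203) and red (135,263). Blue is the one meant. Cradles: the white crucible on a grey base (scene 374,195 / top 166,224) and a pink one (372,153). White on grey is the one meant. Next I'll measure coarsely and confirm with enlarged crops.

```bash
cat > h.py <<'E'
import numpy as np, cv2
from scipy.spatial.transform import Rotation as R
from bench import arm
def cam(n):
    s=arm.get_state(); c=arm.camera(n)
    if n=="wrist":
        T=np.eye(4);T[:3,:3]=R.from_rotvec(s["tool_rot"]).as_matrix();T[:3,3]=s["tool_pos"]
        M=T@c["tool_from_camera"];c["P"]=M[:3,3];c["M"]=M[:3,:3]
    else:
        c["P"]=np.array(c["xyz"]);c["M"]=R.from_rotvec(c["rotation"]).as_matrix()
    return c
def K(c): return np.array([[c["fx"],0,c["cx"]],[0,c["fy"],c["cy"]],[0,0,1]]),np.array([c["k1"],0,0,0.])
def ray(c,px):
    k,d=K(c);u=cv2.undistortPoints(np.array(px,float).reshape(-1,1,2),k,d).reshape(-1,2)
    v=np.c_[u[:,0],-u[:,1],-np.ones(len(u))]@c["M"].T
    return v/np.linalg.norm(v,axis=1)[:,None]
def plane(c,px,z):
    v=ray(c,px);return c["P"]+v*((z-c["P"][2])/v[:,2])[:,None]
def proj(c,X):
    p=(np.atleast_2d(X)-c["P"])@c["M"]; q=p*[1,-1,-1]; k,d=K(c)
    return cv2.projectPoints(q.reshape(-1,1,3),np.zeros(3),np.zeros(3),k,d)[0].reshape(-1,2)
def tri(c1,p1,c2,p2):
    a=ray(c1,[p1])[0];b=ray(c2,[p2])[0]
    t=np.linalg.lstsq(np.c_[a,-b],c2["P"]-c1["P"],rcond=None)[0]
    A=c1["P"]+a*t[0];B=c2["P"]+b*t[1];return (A+B)/2,np.linalg.norm(A-B)
def hsvmask(img,lo,hi):
    return cv2.inRange(cv2.cvtColor(img,cv2.COLOR_BGR2HSV),np.array(lo),np.array(hi))
def blobs(m,amin=8):
    n,l,s,c=cv2.connectedComponentsWithStats(m);return sorted([(int(s[i,4]),c[i].round(1).tolist()) for i in range(1,n) if s[i,4]>=amin],reverse=True)
def down(yaw): # tool y axis at world angle yaw
    y=np.array([np.cos(yaw),np.sin(yaw),0]);z=np.array([0,0,-1.]);return R.from_matrix(np.c_[np.cross(y,z),y,z]).as_rotvec()
E
python3 - <<'E'
from h import *
t=cam("top");s=cam("scene")
for n,c in(("top",t),("scene",s)):
    print(n,"blue",blobs(hsvmask(c["img"],(100,130,60),(125,255,255)))[:4])
    print(n,"orange",blobs(hsvmask(c["img"],(5,180,150),(18,255,255)))[:5])
    print(n,"yellow",blobs(hsvmask(c["img"],(22,150,120),(33,255,255)))[:8])
print("tab",plane(t,[[284,200]],.052),plane(s,[[280,244]],.052))
print("post",plane(t,[[142,222]],.122),plane(s,[[393,174]],.122))
print("cruc rim",plane(t,[[166,224]],.062),plane(s,[[374,190]],.062))
print("bar",plane(t,[[299,192]],.132))
print("model,bottle,burs",plane(t,[[303,155],[240,180],[184,149]],.03))
a=cv2.resize(t["img"][130:270,110:390],None,fx=2.8,fy=2.8,interpolation=cv2.INTER_CUBIC);cv2.imwrite("pics/tcrop.png",a)
a=cv2.resize(s["img"][150:300,220:440],None,fx=3.5,fy=3.5,interpolation=cv2.INTER_CUBIC);cv2.imwrite("pics/scrop.png",a)
E
```

```text
top blue [(113, [299.5, 213.5]), (41, [286.3, 187.6]), (12, [239.2, 175.4])]
top orange [(38, [283.8, 199.2])]
top yellow [(41, [77.7, 157.5]), (25, [44.6, 173.8]), (16, [141.8, 221.8]), (14, [103.6, 292.1])]
scene blue [(481, [264.8, 266.7]), (54, [81.1, 2.2]), (23, [332.8, 242.0])]
scene orange [(52, [278.9, 243.5]), (29, [83.1, 7.4])]
scene yellow [(5351, [136.8, 61.4]), (2141, [15.3, 40.6]), (1590, [311.1, 29.1]), (487, [229.6, 41.6]), (318, [69.4, 11.0]), (292, [99.4, 8.0]), (166, [129.8, 5.6]), (103, [159.7, 3.6])]
tab [[ 0.5542156  -0.12356737  0.052     ]] [[ 0.55955141 -0.12194002  0.052     ]]
post [[0.46900108 0.34033652 0.122     ]] [[0.47387419 0.33796154 0.122     ]]
cruc rim [[0.46959596 0.277127   0.062     ]] [[0.47199308 0.27539384 0.062     ]]
bar [[ 0.56655387 -0.16998861  0.132     ]]
model,bottle,burs [[ 0.72140431 -0.19287727  0.03      ]
 [ 0.62952394  0.03048195  0.03      ]
 [ 0.74305215  0.23250814  0.03      ]]
```

View pics/tcrop.png

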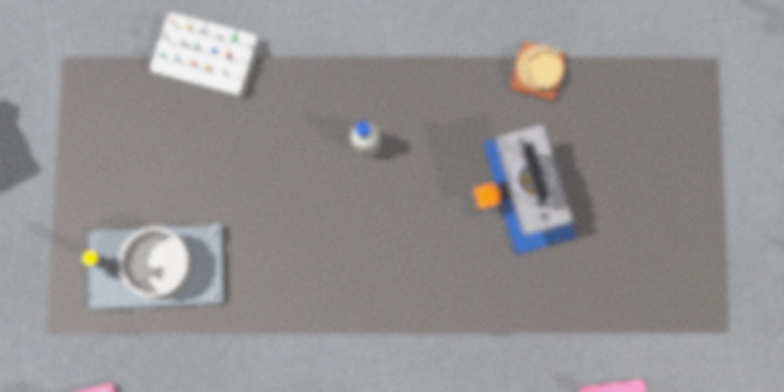

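View pics/scrop.png

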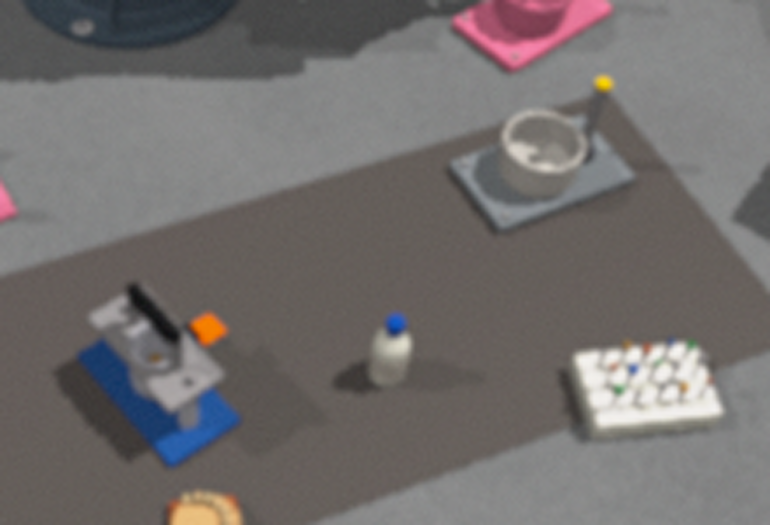

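Both crops confirm it: the blue rest holds the cup with its orange tab (top 284,199), and the white crucible sits on a grey base with a yellow cap (top 142,222). Next I'll view both from the wrist camera.

```bash
python3 - <<'E'
from h import *
for yaw in(1.9,1.9-np.pi,1.57,1.57-np.pi):
  for p in([.576,-.177,.30],[.576,-.177,.103],[.47,.277,.24],[.47,.277,.165]):
    q=arm.ik(p,down(yaw));print(yaw,p,None if q is None else np.round(q,2))
E
```

```text
1.9 [0.576, -0.177, 0.3] [-0.3   0.46  0.55  1.66  0.   -0.63]
1.9 [0.576, -0.177, 0.103] [-0.3   0.46  0.05  1.16  0.   -0.63]
1.9 [0.47, 0.277, 0.24] [0.53 0.31 0.17 1.44 0.   0.2 ]
1.9 [0.47, 0.277, 0.165] [ 0.53  0.32 -0.    1.25  0.    0.2 ]
-1.2415926535897932 [0.576, -0.177, 0.3] [-0.3   0.46  0.55  1.66  0.    2.51]
-1.2415926535897932 [0.576, -0.177, 0.103] [-0.3   0.46  0.05  1.16  0.    2.51]
-1.2415926535897932 [0.47, 0.277, 0.24] [ 0.53  0.31  0.17  1.44  0.   -2.94]
-1.2415926535897932 [0.47, 0.277, 0.165] [ 0.53  0.32 -0.    1.25  0.   -2.94]
1.57 [0.576, -0.177, 0.3] [-0.3   0.46  0.55  1.66  0.   -0.3 ]
1.57 [0.576, -0.177, 0.103] [-0.3   0.46  0.05  1.16  0.   -0.3 ]
1.57 [0.47, 0.277, 0.24] [0.53 0.31 0.17 1.44 0.   0.53]
1.57 [0.47, 0.277, 0.165] [ 0.53  0.32 -0.    1.25  0.    0.53]
-1.571592653589793 [0.576, -0.177, 0.3] [-0.3   0.46  0.55  1.66  0.    2.84]
-1.571592653589793 [0.576, -0.177, 0.103] [-0.3   0.46  0.05  1.16  0.    2.84]
-1.571592653589793 [0.47, 0.277, 0.24] [ 0.53  0.31  0.17  1.44  0.   -2.61]
-1.571592653589793 [0.47, 0.277, 0.165] [ 0.53  0.32 -0.    1.25  0.   -2.61]
```

```bash
python3 - <<'E'
from h import *
import pickle
arm.movep([.43,.30,.27],down(1.57));arm.sleep(.3)
c=cam("wrist");pickle.dump(c,open("wc1.pkl","wb"));cv2.imwrite("pics/wc1.png",c["img"])
arm.movep([.53,-.16,.28],down(1.9));arm.sleep(.3)
c=cam("wrist");pickle.dump(c,open("wr1.pkl","wb"));cv2.imwrite("pics/wr1.png",c["img"])
print(arm.get_state()["time_s"])
E
```

```text
3.7667
```

View pics/wc1.png

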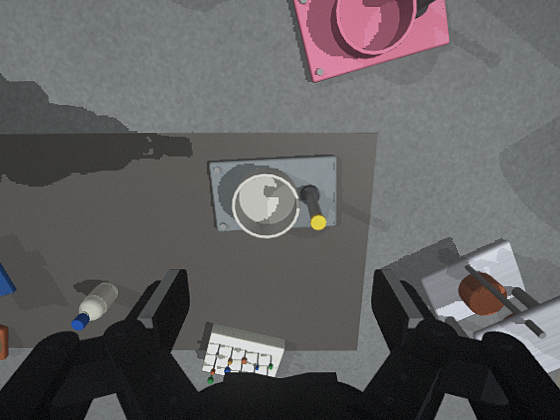

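View pics/wr1.png

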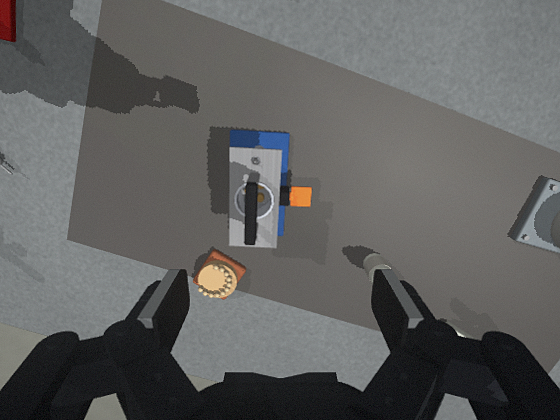

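The crucible (266,205) and yellow cap (318,222) are in view. So is the cup, with its bar (251,212), tab (300,196) and flange (255,198). Now fitting.

```bash
cat > fit.py <<'E'
from h import *
import pickle
def circle3(c,mask,z):
    cnt=max(cv2.findContours(mask,cv2.RETR_EXTERNAL,cv2.CHAIN_APPROX_NONE)[0],key=cv2.contourArea)
    P=plane(c,cnt.reshape(-1,2),z)[:,:2]
    (x,y),r=cv2.minEnclosingCircle(P.astype(np.float32)*1000)
    A=np.c_[2*P,np.ones(len(P))];s=np.linalg.lstsq(A,(P**2).sum(1),rcond=None)[0]
    return s[:2],np.sqrt(s[2]+s[0]**2+s[1]**2),(x/1000,y/1000,r/1000)
def biggest(m,near=None):
    n,l,s,c=cv2.connectedComponentsWithStats(m);i=1+np.argmax(s[1:,4]);return (l==i).astype(np.uint8)*255
E
python3 - <<'E'
from fit import *
c=pickle.load(open("wc1.pkl","rb"));im=c["img"]
cap=biggest(hsvmask(im,(20,150,120),(35,255,255)))
print("cap circ",circle3(c,cap,.122))
hsv=cv2.cvtColor(im,cv2.COLOR_BGR2HSV)
for p in [(234,205),(266,177),(298,200),(240,165),(330,160)]: print(p,hsv[p[1],p[0]-2:p[0]+3].tolist())
c=pickle.load(open("wr1.pkl","rb"));im=c["img"]
o=biggest(hsvmask(im,(5,150,120),(20,255,255)))
cnt=max(cv2.findContours(o,0,1)[0],key=cv2.contourArea);rr=cv2.minAreaRect(cnt);b=cv2.boxPoints(rr);print("tab",rr)
B=plane(c,b,.052);print(B,B.mean(0))
hsv=cv2.cvtColor(im,cv2.COLOR_BGR2HSV)
for p in [(251,190),(251,230),(237,160),(237,210),(265,230),(270,165)]: print(p,hsv[p[1],p[0]].tolist())
cv2.imwrite("pics/z1.png",np.hstack([cv2.resize(pickle.load(open("wc1.pkl","rb"))["img"][140:250,195:350],None,fx=2.5,fy=2.5,interpolation=2),cv2.resize(im[125:235+20,200:340],None,fx=2.5,fy=2.115,interpolation=2)]))
cv2.imwrite("pics/z2.png",cv2.resize(im[125:255,200:340],None,fx=4.5,fy=4.5,interpolation=2))
E
```

```text
cap circ (array([0.47166047, 0.34149613]), np.float64(0.0077433935817285875), (0.4717084350585937, 0.3413157653808594, 0.008384174346923828))
(234, 205) [[36, 7, 182], [34, 8, 226], [30, 7, 194], [20, 6, 126], [39, 16, 111]]
(266, 177) [[24, 7, 186], [26, 11, 188], [30, 8, 193], [24, 7, 190], [39, 9, 197]]
(298, 200) [[24, 10, 128], [30, 9, 141], [40, 6, 129], [78, 13, 102], [98, 13, 78]]
(240, 165) [[113, 22, 93], [103, 25, 93], [107, 19, 94], [90, 14, 90], [99, 16, 109]]
(330, 160) [[98, 18, 152], [103, 20, 154], [95, 19, 150], [98, 20, 151], [103, 20, 150]]
tab ((299.7529296875, 195.9533233642578), (21.707643508911133, 19.150135040283203), 3.5763344764709473)
[[ 0.57372343 -0.13238467  0.052     ]
 [ 0.54920472 -0.1394165   0.052     ]
 [ 0.5419649  -0.11284084  0.052     ]
 [ 0.56638153 -0.10526931  0.052     ]] [ 0.55781865 -0.12247783  0.052     ]
(251, 190) [90, 6, 42]
(251, 230) [105, 12, 43]
(237, 160) [150, 3, 165]
(237, 210) [110, 13, 117]
(265, 230) [110, 5, 149]
(270, 165) [90, 5, 162]
```

View pics/z2.png

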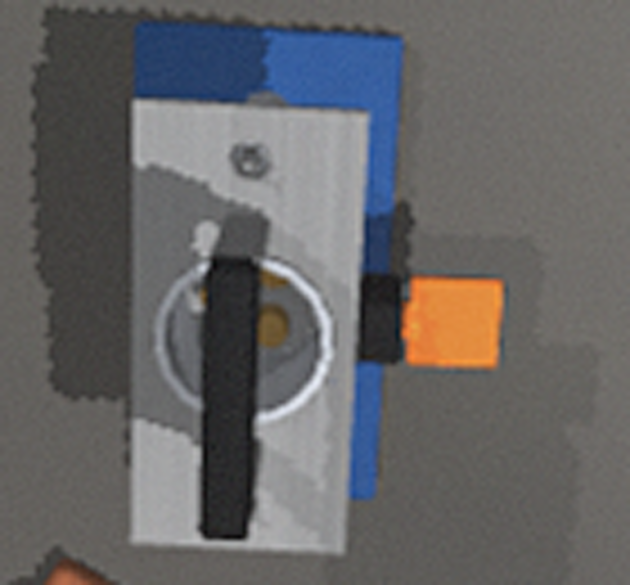

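```bash
python3 - <<'E'
from fit import *
c=pickle.load(open("wr1.pkl","rb"))
def p(l): return np.array(l)/4.5+[200-.5+.5/4.5,125-.5+.5/4.5]
F=plane(c,p([(133,98),(369,111),(346,552),(130,543)]),.076);print(F,F.mean(0)[:2])
d=np.linalg.norm(np.roll(F,-1,0)-F,axis=1);print("sides",d)
ex=(F[2]+F[3]-F[0]-F[1]);print("long axis ang",np.arctan2(ex[1],ex[0]),"yaw",np.arctan2(ex[1],ex[0])+np.pi/2)
Rm=plane(c,p([(157,335),(334,340),(245,424),(245,254)]),.079);print("rim",(Rm[0]+Rm[1])[:2]/2,np.linalg.norm(Rm[0]-Rm[1]),(Rm[2]+Rm[3])[:2]/2)
Bt=plane(c,p([(212,257),(259,257),(248,537),(201,537)]),.132);print("bar top",Bt.mean(0),np.linalg.norm(Bt[0]-Bt[3]),np.linalg.norm(Bt[0]-Bt[1]))
e=Bt[2]+Bt[3]-Bt[0]-Bt[1];print("bar yaw",np.arctan2(e[1],e[0])+np.pi/2)
print("pred from tab",[.5578-.058*np.cos(1.84),-.1225-.058*np.sin(1.84)])
c=pickle.load(open("wc1.pkl","rb"));im=c["img"]
m=hsvmask(im,(0,0,115),(60,16,255));m[:,:225]=0;m[:165]=0;m[245:]=0;m[:,303:]=0
m=cv2.morphologyEx(m,cv2.MORPH_CLOSE,np.ones((3,3)));m=biggest(m);cv2.imwrite("pics/m.png",np.hstack([cv2.resize(x[140:250,195:350],None,fx=2.5,fy=2.5,interpolation=2) for x in (im,cv2.merge([m]*3))]))
print("cruc",circle3(c,m,.062))
E
```

```text
[[ 0.52195975 -0.22300796  0.076     ]
 [ 0.50565791 -0.16515909  0.076     ]
 [ 0.62481147 -0.13094045  0.076     ]
 [ 0.64190334 -0.18935863  0.076     ]] [ 0.57358312 -0.17711653]
sides [0.06010193 0.12396971 0.0608672  0.12457425]
long axis ang 0.27657613507433654 yaw 1.847372461869233
rim [ 0.57257469 -0.17682402] 0.04704865650511854 [ 0.57346098 -0.17669365]
bar top [ 0.57147262 -0.17681804  0.132     ] 0.06886611493766351 0.010503756926682267
bar yaw 1.835180253528165
pred from tab [np.float64(0.5732259047853209), np.float64(-0.178411013776842)]
cruc (array([0.47495631, 0.28385006]), np.float64(0.04138038357330853), (0.47484405517578127, 0.28398394775390623, 0.04234334945678711))
```

View pics/m.png

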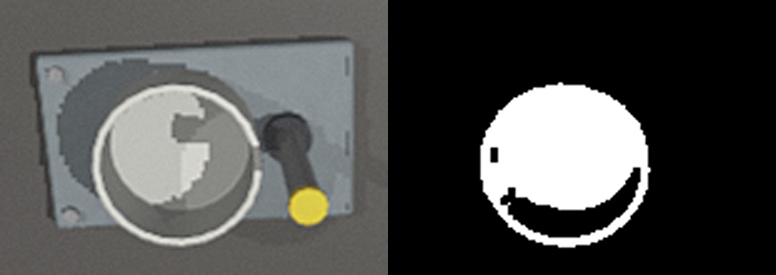

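Cup axis is (0.573,-0.177) with yaw 1.845, and the flange measured 60x124 as it should. The crucible is at (0.475,0.284) and the cap at (0.4717,0.3415), 57.8 mm apart, which fits. Cradle yaw is 1.628. Going to grasp.

```bash
python3 - <<'E'
from h import *
import pickle
o=down(1.845)
arm.movep([.573,-.177,.20],o)
arm.servo_line([.573,-.177,.103],o,.08)
print(arm.get_state()["contact_force"])
arm.set_gripper(0.0);arm.sleep(.2)
s=arm.get_state();print(s["tool_pos"],s["contact_force"],s["moment"],s["grip_width"],s["time_s"])
for n in("wrist","scene"):
    c=cam(n);cv2.imwrite(f"pics/g_{n}.png",c["img"])
E
```

```text
[ 0.13018247 -0.42438685  0.67766488]
[ 0.57309268 -0.1771149   0.10320111] [-0.94495471 -1.09469726  4.94140857] [-0.2627373   0.25278179  0.04774491] 0.10850329355406574 6.4667
```

View pics/g_wrist.png

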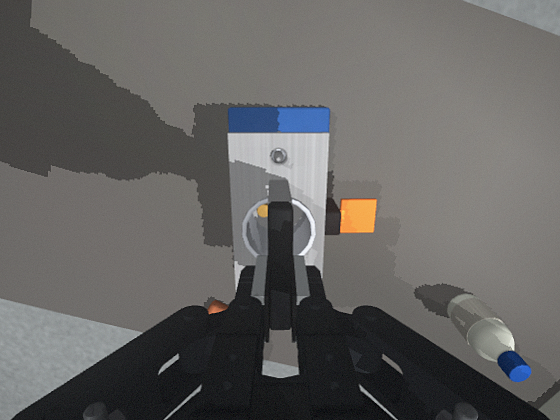

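View pics/g_scene.png

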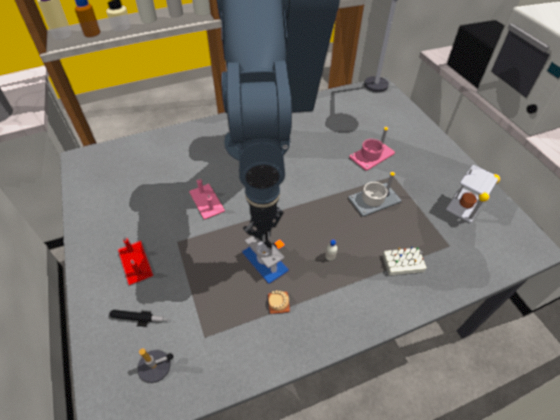

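The bar is held (pads at 280,270) with little side force. Lifting straight up and checking how the cup hangs.

```bash
python3 - <<'E'
from h import *
import pickle
s=arm.get_state();pickle.dump((s["tool_pos"],s["tool_rot"]),open("grasp.pkl","wb"))
o=down(1.845)
arm.servo_line([.573,-.177,.15],o,.06)
arm.servo_line([.573,-.177,.24],o,.12);arm.sleep(.2)
s=arm.get_state();print(s["tool_pos"],s["contact_force"],s["moment"],s["grip_width"],s["time_s"])
c=cam("wrist");cv2.imwrite(f"pics/l_w.png",c["img"]);pickle.dump(c,open("l.pkl","wb"))
E
```

```text
[ 0.57271414 -0.17690501  0.23935684] [ 0.73530873 -0.37719461 -2.22310707] [ 0.00432912 -0.04704815  0.03666447] 0.11065714301490377 8.6
```

View pics/l_w.png

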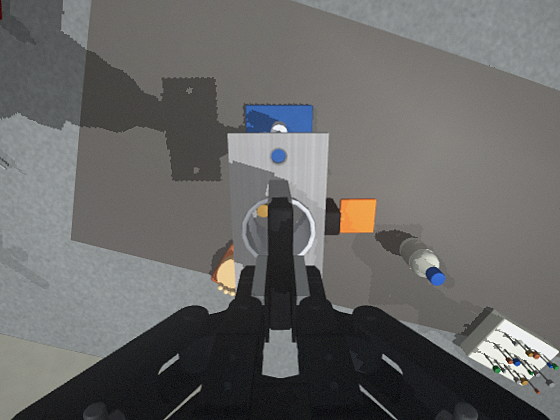

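The cup hangs as it was gripped: the hole (279,156) and tab (358,216) haven't shifted in the image. I'll check the offset from the tab and hole, then carry.

```bash
python3 - <<'E'
from fit import *
c=pickle.load(open("l.pkl","rb"))
o=biggest(hsvmask(c["img"],(5,150,120),(20,255,255)));cnt=max(cv2.findContours(o,0,1)[0],key=cv2.contourArea);rr=cv2.minAreaRect(cnt);B=plane(c,cv2.boxPoints(rr),.2394+.019-.07)
print("tab",rr,B.mean(0),np.linalg.norm(B[0]-B[1]))
e=lambda v:np.array([np.cos(v),np.sin(v)])
print("axis from tab",B.mean(0)[:2]-.058*e(1.845),"tool",arm.get_state()["tool_pos"])
H=plane(c,[[279,156]],.2394+.019-.046)[0,:2];print("axis from hole",H+.048*e(1.845-np.pi/2))
# carry
y=1.628
arm.movep([.475,.284,.24],down(y));arm.sleep(.3)
s=arm.get_state();print(s["tool_pos"],s["contact_force"],s["time_s"])
for n in("wrist","scene","top"):
    c=cam(n);cv2.imwrite(f"pics/c_{n}.png",c["img"]);pickle.dump(c,open(f"c_{n}.pkl","wb"))
s=cv2.resize(cv2.imread("pics/c_scene.png")[90:230,300:480],None,fx=4,fy=4,interpolation=2);cv2.imwrite("pics/c_sc.png",s)
E
```

```text
tab ((357.5, 215.5), (33.0, 35.0), 90.0) [ 0.55722216 -0.12231983  0.1884    ] 0.024914910362756115
axis from tab [ 0.57292743 -0.17815302] tool [ 0.57275561 -0.17693051  0.23949772]
axis from hole [ 0.57328236 -0.17663276]
[0.47524496 0.28362946 0.23994322] [-0.2010384  -1.20971272 -3.47575362] 10.675
```

View pics/c_wrist.png

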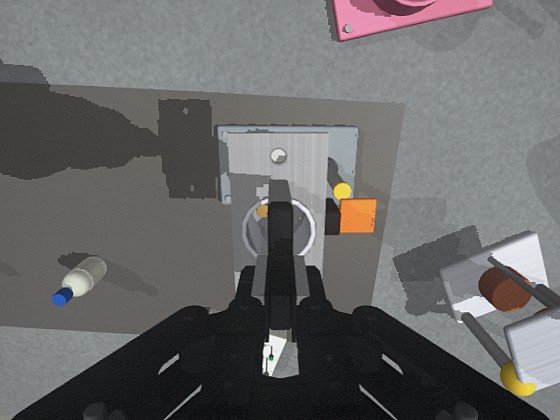

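View pics/c_sc.png

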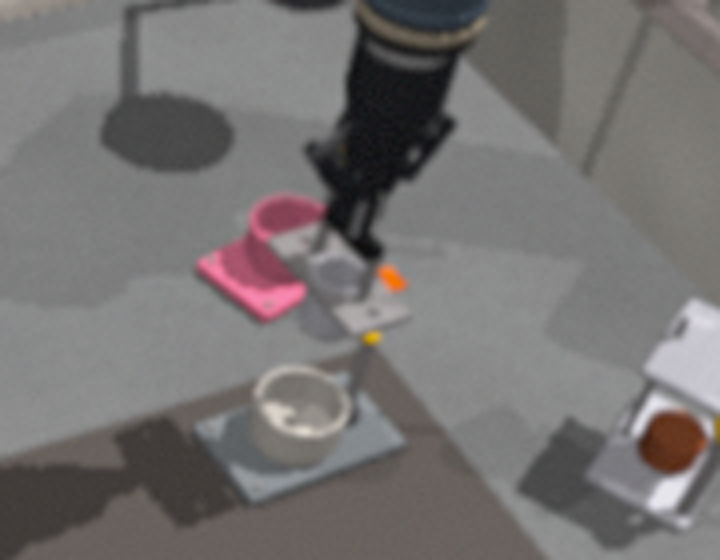

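```bash
python3 - <<'E'
from fit import *
c=pickle.load(open("c_wrist.pkl","rb"))
cap=biggest(hsvmask(c["img"],(20,150,120),(35,255,255))&cv2.rectangle(np.zeros((420,560),np.uint8),(325,175),(360,205),255,-1))
print("cap",blobs(cap),plane(c,[blobs(cap)[0][1]],.122))
arm.servo_line([.475,.284,.182],None,.08);arm.sleep(.3)
f0=arm.get_state()["contact_force"][2];print(f0)
for z in np.arange(.180,.1655,-.001):
    arm.servo_line([.475,.284,z],None,.02);arm.sleep(.08)
    s=arm.get_state();f=s["contact_force"];print(round(z,4),s["tool_pos"].round(4)[2],f.round(1))
    if f[2]-f0>8: break
arm.sleep(.3)
for n in("wrist","scene"):
    c=cam(n);cv2.imwrite(f"pics/d_{n}.png",c["img"])
s=cv2.resize(cv2.imread("pics/d_scene.png")[90:230,300:480],None,fx=4,fy=4,interpolation=2);cv2.imwrite("pics/d_sc.png",s)
print(arm.get_state()["time_s"])
E
```

```text
cap [(235, [341.5, 190.6])] [[0.4716753  0.34119337 0.122     ]]
-3.359140467294289
0.18 0.1799 [-0.5  0.4 -3.2]
0.179 0.179 [-0.1 -0.9 -2.8]
0.178 0.178 [ 0.1 -1.1 -0.9]
0.177 0.177 [ 0.5 -1.5 -1.1]
0.176 0.176 [-0.1 -1.5 -0.8]
0.175 0.175 [ 0.  -1.3 -2. ]
0.174 0.174 [ 0.1 -0.8 -2. ]
0.173 0.173 [ 1.  -0.9 -1.5]
0.172 0.1721 [-0.1 -1.8  0.9]
0.171 0.171 [ 0.6 -1.6 -0.2]
0.17 0.17 [-0.2 -1.8  0.5]
0.169 0.169 [-0.4 -1.8  1.1]
0.168 0.168 [ 0.1 -2.   1.3]
0.167 0.167 [ 1.6 -2.9  1.7]
0.166 0.166 [-0.6 -1.6  0.8]
17.4
```

View pics/d_wrist.png

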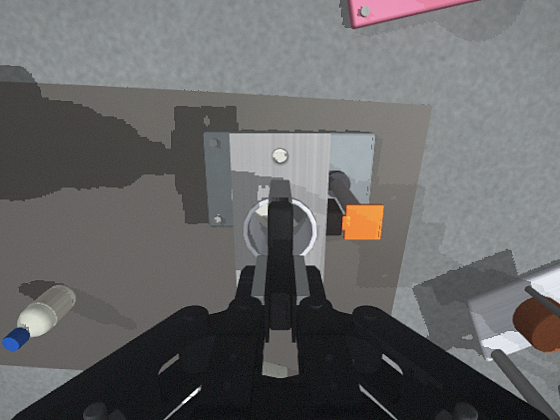

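View pics/d_sc.png

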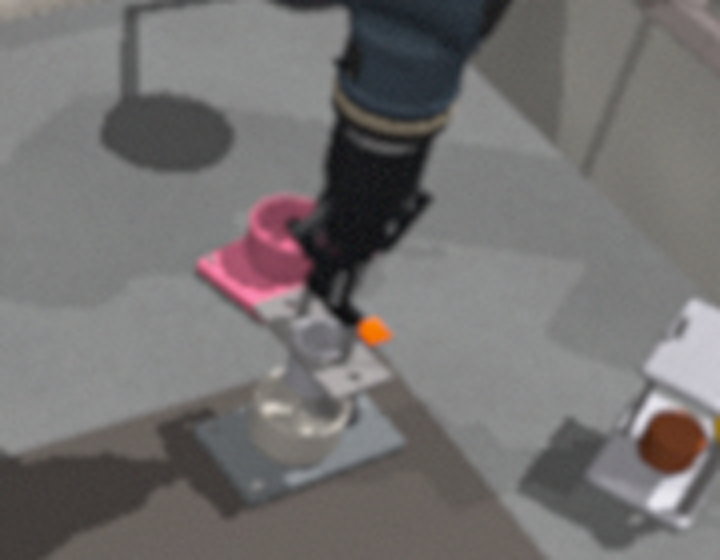

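The tab is raised (orange now at 364,222, larger) and the cup mouth looks empty. Checking an enlarged crop.

```bash
python3 - <<'E'
import cv2
a=cv2.imread("pics/c_wrist.png")[180:275,230:330];b=cv2.imread("pics/d_wrist.png")[180:275,230:330]
cv2.imwrite("pics/cmp.png",cv2.resize(cv2.hconcat([a,b]),None,fx=4,fy=4,interpolation=2))
E
```

```text
(no output)
```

View pics/cmp.png

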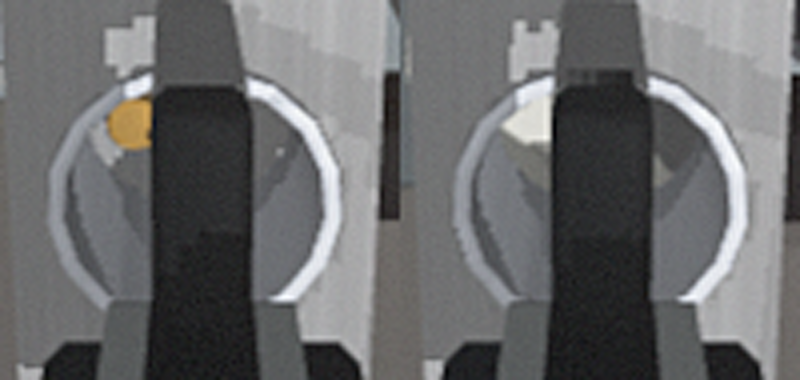

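The bottom is open and the pale crucible floor shows through. Raising slowly and checking the crucible.

```bash
python3 - <<'E'
from h import *
arm.sleep(.3)
arm.servo_line([.475,.284,.182],None,.03)
arm.servo_line([.475,.284,.25],None,.1)
arm.movep([.51,.17,.25],down(1.70));arm.sleep(.2)
s=arm.get_state();print(s["tool_pos"],s["contact_force"],s["time_s"])
a=cam("scene")["img"];b=cam("top")["img"];w=cam("wrist")["img"];cv2.imwrite("pics/e_w.png",w)
cv2.imwrite("pics/e.png",np.hstack([cv2.resize(a[165:225,340:410],(420,360),interpolation=2),cv2.resize(b[195:255,130:200],(420,360),interpolation=2)])[:, :800])
E
```

```text
[0.50973263 0.17077197 0.2497694 ] [ 0.08652948  0.02861789 -2.92839976] 19.9667
```

View pics/e.png

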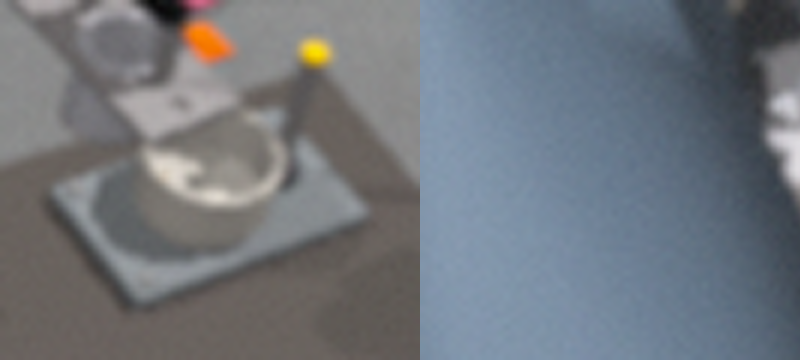

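View pics/e_w.png

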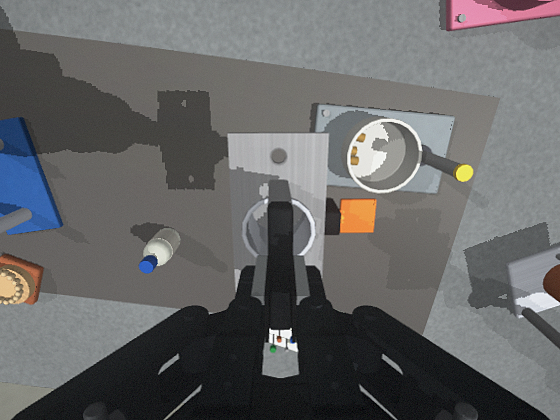

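All three brass slugs lie in the crucible, at wrist (363,137), (360,150) and (355,160). Returning to the recorded grasp pose, with a force guard.

```bash
python3 - <<'E'
from h import *
import pickle
p,_=pickle.load(open("grasp.pkl","rb"));o=down(1.845)
x,y=.573,-.177
arm.movep([x,y,.24],o);arm.servo_line([x,y,.130],o,.08);arm.sleep(.3)
f0=arm.get_state()["contact_force"];print(f0)
c=cam("wrist");cv2.imwrite("pics/r0.png",c["img"])
for z in np.arange(.126,.1025,-.0015):
    arm.servo_line([x,y,z],None,.03);arm.sleep(.05)
    s=arm.get_state();d=s["contact_force"]-f0;print(round(z,4),s["tool_pos"].round(4),d.round(1))
    if z>.1055 and (abs(d[2])>6 or np.hypot(*d[:2])>8): print("STOP");break
    if d[2]>8: break
print(arm.get_state()["time_s"])
c=cam("wrist");cv2.imwrite("pics/r1.png",c["img"])
E
```

```text
[-0.25381586 -0.25745676 -2.2240153 ]
0.126 [ 0.5729 -0.177   0.1258] [ 0.3 -0.2 -0.9]
0.1245 [ 0.573  -0.177   0.1245] [ 0.6 -0.3 -0.8]
0.123 [ 0.5729 -0.177   0.1229] [ 0.6  0.2 -0. ]
0.1215 [ 0.573  -0.177   0.1215] [0.6 0.1 0.1]
0.12 [ 0.5729 -0.177   0.1199] [ 1.2 -0.3  0.1]
0.1185 [ 0.573  -0.177   0.1185] [ 0.1  0.5 -0.3]
0.117 [ 0.5729 -0.177   0.1169] [-0.1  0.2 -1.4]
0.1155 [ 0.573  -0.177   0.1155] [ 0.2  0.5 -0.9]
0.114 [ 0.573 -0.177  0.114] [ 0.4  0.3 -0.3]
0.1125 [ 0.5729 -0.177   0.1125] [ 1.   0.4 -0.7]
0.111 [ 0.573  -0.177   0.1109] [ 0.9  0.8 -1.3]
0.1095 [ 0.573  -0.177   0.1094] [ 0.7 -0.3 -0.2]
0.108 [ 0.5729 -0.177   0.1079] [-0.7 -1.  -0.6]
0.1065 [ 0.573  -0.177   0.1065] [-0.2  0.3 -0.5]
0.105 [ 0.573  -0.177   0.1049] [ 0.1  0.3 -0.3]
0.1035 [ 0.573  -0.177   0.1035] [ 0.2 -0.4 -1.2]
28.15
```

View pics/r1.png

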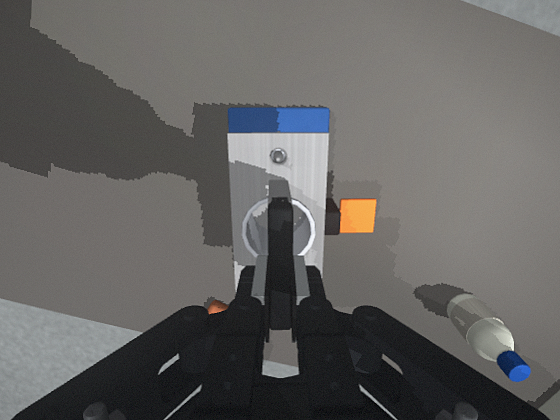

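The pin shows in the flange hole (279,156), the same picture as at the grasp, and descending met no resistance. Seating the last bit, then releasing and backing straight off.

```bash
python3 - <<'E'
from h import *
import pickle
x,y=.573,-.177
f0=arm.get_state()["contact_force"][2]
for z in (.103,.1025,.102):
    arm.servo_line([x,y,z],None,.02);arm.sleep(.1)
    s=arm.get_state();print(z,s["contact_force"].round(1))
    if s["contact_force"][2]-f0>3: break
arm.set_gripper(1.0);arm.sleep(.3)
print(arm.get_state()["grip_width"])
arm.servo_line([x,y,.20],None,.08)
arm.movep([.53,-.16,.28],down(1.9));arm.sleep(.3)
c=cam("wrist");pickle.dump(c,open("f.pkl","wb"));cv2.imwrite("pics/f.png",cv2.resize(c["img"][125:255,200:340],None,fx=4.5,fy=4.5,interpolation=2))
a=cam("scene")["img"];cv2.imwrite("pics/f_s.png",cv2.resize(a[150:300,220:440],None,fx=3.5,fy=3.5,interpolation=2))
o=max(cv2.findContours(hsvmask(c["img"],(5,150,120),(20,255,255)),0,1)[0],key=cv2.contourArea)
print("tab",cv2.minAreaRect(o),arm.get_state()["time_s"])
E
```

```text
0.103 [-1.4 -1.1  2.8]
1.0051118643278472
tab ((299.710205078125, 196.8473663330078), (21.751712799072266, 19.423547744750977), 3.814074993133545) 31.7833
```

View pics/f.png

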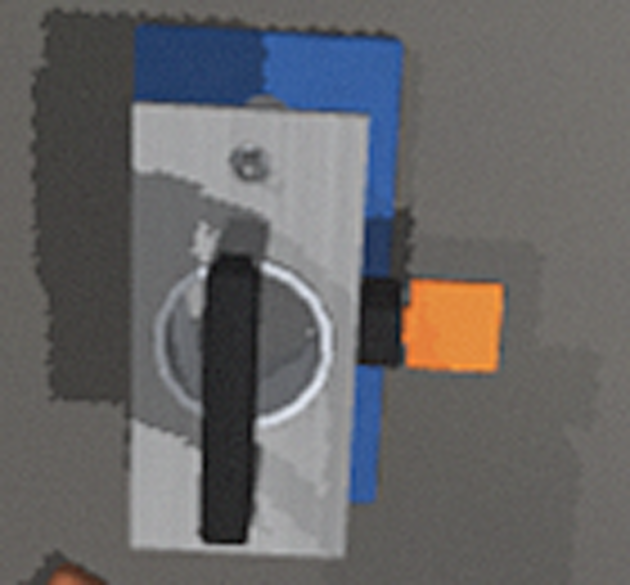

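View pics/f_s.png

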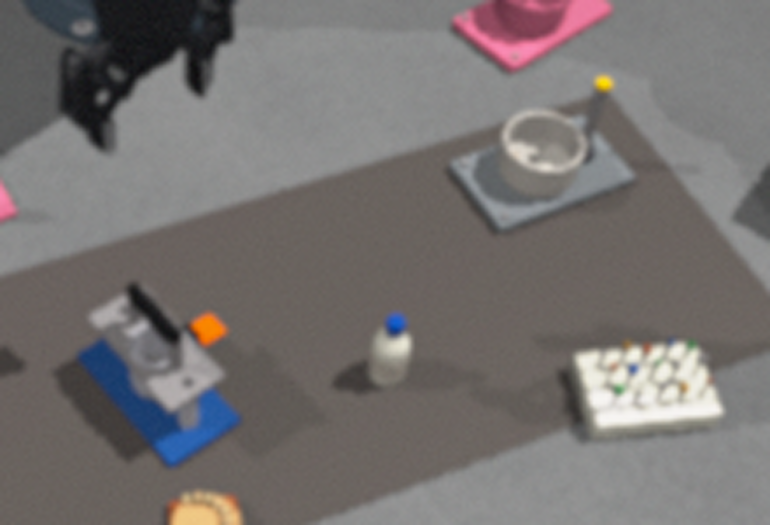

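The parked cup matches the starting view to within 1 px (tab 299.7,196.8 against 299.8,196.0). It is empty, with its bottom shut, and the bystanders haven't moved. Handing in.

```bash
python3 -c "
from bench import arm
print(arm.finish_job(),arm.get_state()['time_s'])"
```

```text
the job is handed in; nothing more can be done
the job is handed in; nothing more can be done
```

I lifted the cup off the blue rest and tripped it over the white crucible, so all three slugs dropped in. I then put the empty cup back on its two pins, let go, backed the arm off and handed the job in. The last clock reading before handing in was 31.8 s.

- **Slugs:** after the drop, the wrist camera showed all three lying in the crucible.
- **Forces:** pressing the tab moved the vertical force by about 5 N, and re-seating the cup met almost no resistance.
- **Cup:** the final wrist view matches the starting view to within about 1 px, with a pin visible in the one flange hole in clear view, the cup empty and the bottom shut.
- **Bystanders:** the bottle and bur block stand where they were. The dental model is only partly in the last crop, but it looks unmoved.

No check failed. My estimates of the cup's axis agreed to within about 1.5 mm. The hand-in call gives no verdict, so I can't confirm the scored result.

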